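# Sweep the offcuts off the sawing board

### The arm

A 6-joint arm with a two-finger parallel gripper is mounted at the origin on the work surface. World frame = base frame: x ahead of the robot, y to its left, z up, the work surface at z = 0. Lengths are in m, angles in rad, forces in N, time in s.
With the tool pointing down it reaches from about 0.4 to 0.825 m from the base axis. Payload 7 kg.
Tool frame: the origin (TCP) lies at the very end of the fingers, on their centre line; the grasp point (between the pads) lies 19 mm behind it; z points along the fingers, y is the direction in which the jaws open and shut (so a half turn about z gives the same grasp; the last joint's range is limited). The gripper opens to 88 mm and grips with 3 to 60 N. Pads are 19 mm wide; open, the fingers measure 130 mm over their backs; the gripper's body (78 mm by 193 mm) begins 47 mm behind the grasp point.
Start: joints at [-0.826, 0.359, 0.012, 0, -1.224, -0.288], TCP at [0.298, -0.606, 0.227] pointing down, gripper open.
Joint ranges: [-3.07, 3.07], [-1.43, 2.12], [-1.02, 1.25], [-3.03, 1.67], [-3.05, -0], [-3.03, 3.03]. Speed limits (rad/s): [2.39, 2.39, 3.01, 3.14, 3.14, 3.14].

### API

Orientations are given as a unit quaternion [w, x, y, z].
In Python, from workcell import ctrl gives the robot as it stands. Calls block until the motion is done:
- ctrl.move_pose(position, orientation): joint-space move of the TCP to a pose.
- ctrl.line_to(position, feed=0.15, frame=None, until_force=None): straight line of the TCP; frame=None keeps the orientation; feed is the mean speed in m/s. With until_force (N) it stops when the force on the tool has changed by that much, and returns True; else False.
- ctrl.goto_joints(angles): joint-space move.
- ctrl.release() and ctrl.gripper_close(strength=None): open the fingers fully, or close them until they stop; strength is the grip in N (None keeps the last).
- ctrl.sleep(seconds).
- ctrl.inverse_kinematics(position, orientation): joint angles nearest the present ones, or None.
- ctrl.observe(): the state.
- ctrl.snapshot(name): name is "scene" or "side" or "wrist"; returns (picture, depth): 480x640x3 uint8, red, green, blue; 480x640 float32, m along the optical axis (not along the pixel's ray), 0 where there is no reading.
- ctrl.camera_info(name): a dict with "camera_matrix" (3x3 intrinsics, pixels), "dist_coeffs" ([k1, k2, p1, p2, k3] as OpenCV has them; the pictures are not rectified), "R" (3x3) and "t" (3): a world point X has camera coordinates R X + t; the wrist camera has in their place "T_tool_cam" (4x4, takes a point from camera to tool coordinates, whose origin is the TCP and whose axes are the flange's). Camera axes: x right, y down, z forward; pixel columns grow to the right and rows downward; lengths in m; the calibration is good to about 2 mm. A picture is of the moment at which its call begins: read the wrist's pose just before it. camera_info takes no time and is no camera call.
A pose or a line that the arm cannot do raises ctrl.PlanningError and nothing moves.
- ctrl.close_job(): hands the job in, once; it reports no verdict.
The state is a dict: "clock": time; "q": joint angles; "qd": joint speeds; "tau": joint torques, N m; "ee_pos": TCP position; "tcp_rot": TCP orientation; "wrist_force": force on the tool from outside, world axes, zero at the start; "moment": the same for the moment, N m; "gripper_width": opening from 0.0 (shut) to 1.0 (fully open).
Only numpy, scipy, OpenCV 4.12 (cv2) and the standard library are available. Lean on these libraries where they do the work, as an engineer would, in place of code of your own. Each camera call takes 0.05 s, during which the arm holds its last target. There are 200 camera calls.

### The job

Take the long scraper block by its upright grip, set it on the sawing board behind the two loose wood chips and sweep both chips with it over the board's end into the attached metal catch tray; do not touch the chips with the gripper. Then leave the scraper block standing upright on the cleared board and let go.

Things in the scene. Friction and masses are not known exactly. Their poses are not given: they have to be found in the camera images.
- scraper_mid (a point): Wooden scraper block with steel sole, on the bench right of the board. Foot 160 (its x) x 30 (y) x 22 mm high; on it, centred, an upright grip rib 90 (x) x 24 (y) mm, from 22 to 72 mm above the sole. 0.2-0.4 kg, same either way round. This point: its centre, 36 mm above the sole; z up. Not the 70 mm block with a round knob, nor the plain 150 mm offcut; the three swap places.
- board: Sawing board with catch tray, one fixed piece. Flat plywood top 210 (x) x 240 mm (y), 50 mm above the bench, no rims. Origin: on the bench under the middle of that top; z up. +y points to the tray: the top ends at y = 120 mm; there the open steel tray begins, y = 120 to 240 mm, 210 mm wide, 3 mm walls 45 mm high on three sides (board end is the fourth), floor 3 mm above the bench.
- chip_a_mid (a point): Loose dark wood chip 40 x 22 x 12 mm, about 14 g, lying flat on the board's top, anywhere from 24 to 52 mm from the board's middle line on its -x side, between y = -25 and +55 mm of the board, turned any way. This point is its centre (6 mm above its underside).
- chip_b_mid (a point): Loose dark wood chip 30 x 28 x 14 mm, about 14 g, lying flat on the board's top, 24 to 52 mm from the middle line on its +x side, between y = -25 and +55 mm, turned any way. This point is its centre (7 mm above its underside).

How it is judged:
By the outcome, as a careful person would: the job done as asked, in the order asked, and still so for the second after the job is handed in, with the robot touching nothing.
It also fails if it takes over 45 s, if anything falls off the work surface, if the arm or the gripper's body presses on something with over 40 N, if the wrist force passes 120 N, or if a joint passes its speed limit or range.

## Working session

There is one attempt and no reset: what is moved stays moved. The work goes in short steps, each a Python script; the robot and the scene stay as the last script left them, time stands still between calls to the robot, and variables do not carry over. Pictures are saved under pics/ and viewed, about 8 in all and at most 12, crops included, and the job is handed in when it is done.

```bash
mkdir -p pics; ls
python3 - <<'E'
from workcell import ctrl
import cv2,numpy as np
for n in("scene","side"):
    p,d=ctrl.snapshot(n); cv2.imwrite(f"pics/{n}0.png",p[:,:,::-1]); np.savez(f"pics/{n}0.npz",p=p,d=d)
    c=ctrl.camera_info(n); print(n,{k:np.round(v,4).tolist() for k,v in c.items()})
s=ctrl.observe(); print(s)
E
```

```text
pics
scene {'camera_matrix': [[487.4029, 0.0, 311.7072], [0.0, 487.4029, 236.7907], [0.0, 0.0, 1.0]], 'dist_coeffs': [-0.1296, 0.0, 0.0, 0.0, 0.0], 'R': [[0.761, 0.6487, -0.0085], [0.3655, -0.4395, -0.8205], [-0.536, 0.6214, -0.5715]], 't': [-0.3574, -0.1623, 1.1194]}
side {'camera_matrix': [[508.8621, 0.0, 324.3087], [0.0, 508.8621, 240.4726], [0.0, 0.0, 1.0]], 'dist_coeffs': [-0.0352, 0.0, 0.0, 0.0, 0.0], 'R': [[-0.9429, -0.3324, 0.0199], [-0.2428, 0.6452, -0.7244], [0.228, -0.6879, -0.6891]], 't': [0.474, 0.2422, 0.8586]}
{'clock': 0.1, 'q': array([-8.25915323e-01,  3.59303398e-01,  1.11774979e-02, -2.79928052e-04,
       -1.22412020e+00, -2.88097206e-01]), 'qd': array([-0.00218703, -0.00062806,  0.00073376,  0.00169265,  0.00070391,
       -0.00042582]), 'tau': array([-1.87337064e-03, -5.84162343e+01,  2.93749487e+01,  7.01556802e+00,
        1.01473005e-02, -7.04606600e-05]), 'ee_pos': array([ 0.29749623, -0.60542828,  0.22574098]), 'tcp_rot': array([-2.43535103e-04, -2.26365000e-01,  9.74042270e-01,  6.95321207e-04]), 'wrist_force': array([ 0.15572272, -0.64593963, -1.13704495]), 'moment': array([-0.03167683,  0.00979553, -0.00739816]), 'gripper_width': 1.0011727250587732}
```

View pics/scene0.png

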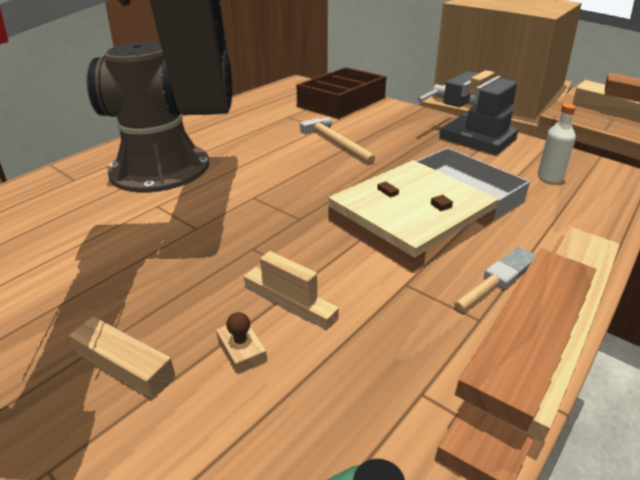

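View pics/side0.png

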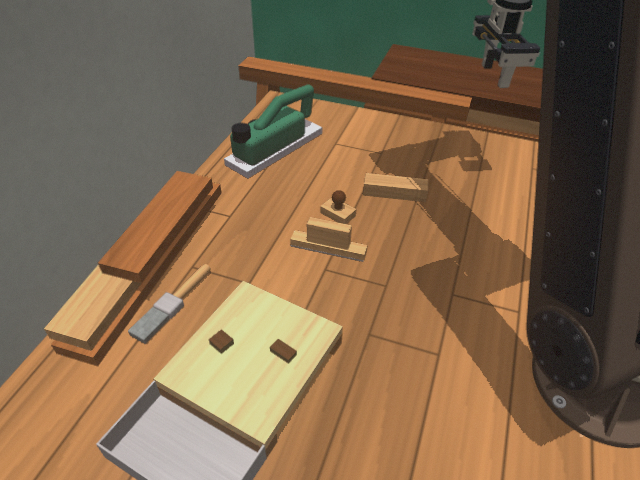

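Scene view: the scraper is at about (290,288), the board centre at about (415,203), chips at (388,189) and (442,202), and the tray at the upper right. In the side view, the scraper is at about (328,240) and the chips at (221,341) and (283,350).

```bash
cat > h.py <<'E'
import numpy as np,cv2
from workcell import ctrl
def cloud(n,d,T=None):
    c=ctrl.camera_info(n); K=np.array(c["camera_matrix"]);D=np.array(c["dist_coeffs"])
    v,u=np.mgrid[:480,:640]; uv=np.stack([u,v],-1).reshape(-1,1,2).astype(float)
    r=cv2.undistortPoints(uv,K,D).reshape(480,640,2)
    X=np.dstack([r*d[...,None],d])
    if T is None: P=(X-np.array(c["t"]))@np.array(c["R"])
    else:
        M=T@np.array(c["T_tool_cam"]); P=X@M[:3,:3].T+M[:3,3]
    P[d<=0]=np.nan
    return P
def rect(xy):
    (c,s,a)=cv2.minAreaRect(xy.astype(np.float32)); a=np.radians(a)
    if s[0]<s[1]: s=s[::-1]; a+=np.pi/2
    return np.array(c),np.array(s),(a+np.pi/2)%np.pi-np.pi/2   # centre, (long,short), angle of long side
def blob(m,P,seed=None,seedxy=None):
    n,l,st,_=cv2.connectedComponentsWithStats(m.astype(np.uint8))
    return [l==i for i in range(1,n) if st[i,4]>25]
def analyse(n,p,d,T=None):
    P=cloud(n,d,T); x,y,z=np.moveaxis(P,-1,0); hsv=cv2.cvtColor(p,cv2.COLOR_RGB2HSV).astype(int)
    print("==",n)
    for lab,m in (("z40-60",(z>.04)&(z<.06)),("z62-82",(z>.062)&(z<.082)),("z12-32",(z>.014)&(z<.03)),("dark",(z>.045)&(z<.075)&(hsv[...,2]<115))):
        for b in blob(m&(np.hypot(x-.55,y)<.6)&(x>.25),P):
            c,s,a=rect(P[b][:,:2])
            if s[0]<.35 and s[0]>.015: print(lab,b.sum(),"c",c.round(4),"size",s.round(4),"ang",np.degrees(a).round(1),"z",np.median(z[b]).round(4),"rgb",np.median(p[b],0).astype(int))
E
python3 - <<'E'
from h import *
for n in("scene","side"):
    f=np.load(f"pics/{n}0.npz"); analyse(n,f["p"],f["d"])
E
```

```text
== scene
z40-60 268 c [0.5232 0.5856] size [0.088  0.0193] ang 4.6 z 0.0503 rgb [43 45 44]
z40-60 239 c [0.7241 0.5218] size [0.0595 0.0277] ang 10.7 z 0.0495 rgb [126 124 111]
z40-60 583 c [ 0.5479 -0.1513] size [0.0919 0.0218] ang 16.8 z 0.0503 rgb [115  91  64]
z40-60 268 c [ 0.5666 -0.2591] size [0.0319 0.0205] ang 53.2 z 0.0546 rgb [66 42 28]
z40-60 146 c [ 0.875  -0.1799] size [0.0853 0.0034] ang 3.4 z 0.0584 rgb [88 61 41]
z62-82 277 c [0.5236 0.5862] size [0.0889 0.0148] ang 4.7 z 0.0721 rgb [45 46 46]
z62-82 245 c [0.7237 0.5215] size [0.0593 0.0291] ang 12.3 z 0.0724 rgb [126 125 112]
z62-82 150 c [0.6218 0.1797] size [0.0324 0.0312] ang -27.5 z 0.0636 rgb [107  67  45]
z62-82 904 c [ 0.5444 -0.1417] size [0.0914 0.0257] ang 3.6 z 0.0717 rgb [232 192 135]
z62-82 142 c [ 0.5633 -0.2558] size [0.0215 0.0195] ang -1.6 z 0.0639 rgb [99 62 42]
z62-82 995 c [ 0.8752 -0.1797] size [0.0852 0.0048] ang 2.8 z 0.0721 rgb [84 56 36]
z12-32 503 c [0.5017 0.5767] size [0.1609 0.0429] ang 0.6 z 0.0239 rgb [45 46 46]
z12-32 330 c [0.314  0.3395] size [0.1321 0.0246] ang -18.3 z 0.0221 rgb 
[... 2973 characters left out ...]
g 20.1 z 0.0222 rgb [89 80 72]
z12-32 175 c [0.487  0.3196] size [0.0767 0.002 ] ang 80.2 z 0.0224 rgb [88 83 79]
z12-32 104 c [0.6697 0.4012] size [0.0862 0.0012] ang -10.6 z 0.022 rgb [95 89 87]
dark 64 c [ 0.7533 -0.554 ] size [0.0298 0.016 ] ang 19.2 z 0.0674 rgb [51 65 52]
dark 762 c [ 0.7812 -0.4062] size [0.2053 0.0727] ang 47.9 z 0.0603 rgb [50 64 51]
dark 146 c [ 0.5593 -0.2505] size [0.0292 0.0217] ang 14.7 z 0.0586 rgb [89 59 39]
dark 268 c [ 0.5421 -0.131 ] size [0.0892 0.0153] ang 11.2 z 0.0556 rgb [110  84  58]
dark 260 c [0.6208 0.1809] size [0.0306 0.0286] ang -21.7 z 0.0629 rgb [107  77  52]
dark 268 c [0.5185 0.1623] size [0.0402 0.0221] ang -17.8 z 0.0612 rgb [109  79  52]
```

```bash
cat >> h.py <<'E'
def board(n,p,d,T=None):
    P=cloud(n,d,T); x,y,z=np.moveaxis(P,-1,0); S=cv2.cvtColor(p,cv2.COLOR_RGB2HSV)[...,1]
    m=(z>.046)&(z<.054)&(S>70)&(p.min(-1)>90)&(np.hypot(x-.57,y-.17)<.2)
    m=cv2.morphologyEx(m.astype(np.uint8),cv2.MORPH_OPEN,np.ones((3,3)))
    b=max(blob(m,P),key=lambda b:b.sum()); c,s,a=rect(P[b][:,:2])
    a=a-np.pi/2 if a>0 else a+np.pi/2   # short side = board x
    return c,s,a,np.median(z[b])
E
python3 - <<'E'
from h import *
for n in("scene","side"):
    f=np.load(f"pics/{n}0.npz"); c,s,a,z=board(n,f["p"],f["d"]); print(n,c,s,np.degrees(a),z)
    R=np.array([[np.cos(a),-np.sin(a)],[np.sin(a),np.cos(a)]])
    for q in ((.519,.161),(.6213,.180)): print((np.array(q)-c)@R)
E
```

```text
scene [0.66709107 0.15511161] [0.23219827 0.01070773] -9.841857910156243 0.05012627505576443
[-0.14691816 -0.01951138]
[-0.04937133  0.01669508]
side [0.56901759 0.17498454] [0.24196826 0.2126289 ] -9.801437377929698 0.0497368002447972
[-0.04690687 -0.02229513]
[0.05066548 0.0138425 ]
```

```bash
cat >> h.py <<'E'
from scipy.spatial.transform import Rotation as Rn
def quat(deg):
    t=np.radians(deg); X=[np.cos(t),np.sin(t),0]; Z=[0,0,-1]
    return Rn.from_matrix(np.column_stack([X,np.cross(Z,X),Z])).as_quat(scalar_first=True)
def st():
    s=ctrl.observe(); print("t%.1f"%s["clock"],s["ee_pos"].round(4),"F",s["wrist_force"].round(1),"w",round(s["gripper_width"],3),"q6 %.2f"%s["q"][5])
    return s
BC=np.array([.569,.175]); BA=-9.8
def bw(x,y):
    a=np.radians(BA); return BC+[x*np.cos(a)-y*np.sin(a),x*np.sin(a)+y*np.cos(a)]
E
python3 - <<'E'
from h import *
c=(.5442,-.1412)
ctrl.move_pose([*c,.16],quat(183.7)); st()
ctrl.line_to([*c,.029],feed=.1); st()
ctrl.gripper_close(35); st()
ctrl.line_to([*c,.17],feed=.12); st()
p,d=ctrl.snapshot("scene"); cv2.imwrite("pics/s1.png",p[:,:,::-1])
E
```

```text
t2.0 [ 0.5442 -0.1418  0.1601] F [-1.1 -0.3 -0.3] w 0.998 q6 -1.60
t3.5 [ 0.5447 -0.1412  0.0296] F [ 0.5  0.8 -0.1] w 1.001 q6 -1.60
t4.5 [ 0.5442 -0.1412  0.029 ] F [ 0.1 -0.6 -0.6] w 0.273 q6 -1.60
t5.8 [ 0.5436 -0.1412  0.1691] F [-0.6 -0.5 -3.5] w 0.274 q6 -1.60
```

View pics/s1.png

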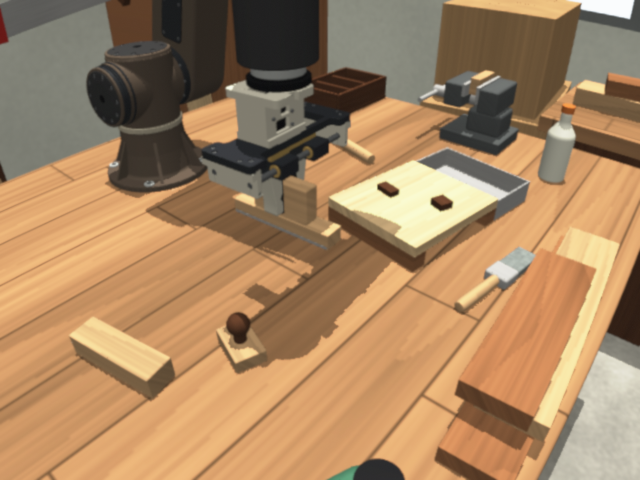

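The scraper is held level at about (285,215), with the jaws at 24 mm and about 3 N of weight. The chips haven't moved. Next I'll set it down behind them.

Run:
```python
from h import *
b=bw(0,-.085)
ctrl.move_pose([*b,.17],quat(170.2)); st()
ctrl.line_to([*b,.092],feed=.12); st()
print(ctrl.line_to([*b,.070],feed=.02,until_force=4)); st()
p,d=ctrl.snapshot("side"); cv2.imwrite("pics/s2.png",p[:,:,::-1])
```

```text
t6.8 [0.5543 0.0912 0.1696] F [ 0.  -1.2 -2.8] w 0.266 q6 -2.25
t7.6 [0.5551 0.0911 0.0926] F [-0.2  0.5 -2. ] w 0.275 q6 -2.25
True
t8.3 [0.5544 0.0912 0.0789] F [-1.1 -0.4  3.8] w 0.276 q6 -2.25
```

View pics/s2.png

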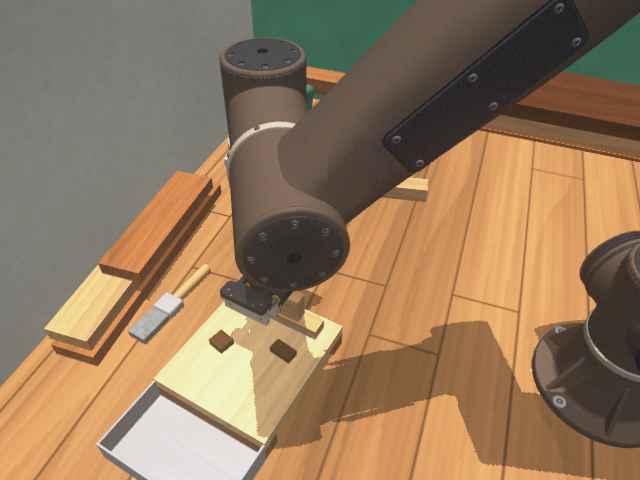

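The scraper stands on the board at the expected contact height, behind both chips at (221,341) and (283,350). Now I'll sweep.

Run:
```python
from h import *
z=.0787
for y in(.06,.112):
    ctrl.line_to([*bw(0,y),z],feed=.06); st()
ctrl.sleep(.3)
p,d=ctrl.snapshot("side"); cv2.imwrite("pics/s3.png",p[240:,:400][:,:,::-1])
p,d=ctrl.snapshot("scene"); cv2.imwrite("pics/s4.png",cv2.resize(p[120:280,300:560],None,fx=3,fy=3)[:,:,::-1])
```

```text
t10.9 [0.5794 0.2339 0.0789] F [-1.1 -2.9  4.7] w 0.27 q6 -2.44
t11.9 [0.5884 0.2861 0.0789] F [-0.5 -1.4  4.5] w 0.27 q6 -2.49
```

View pics/s3.png

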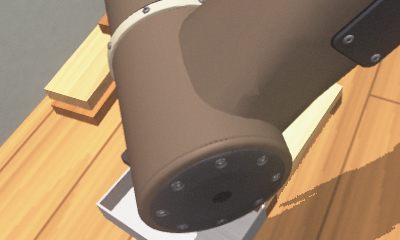

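View pics/s4.png

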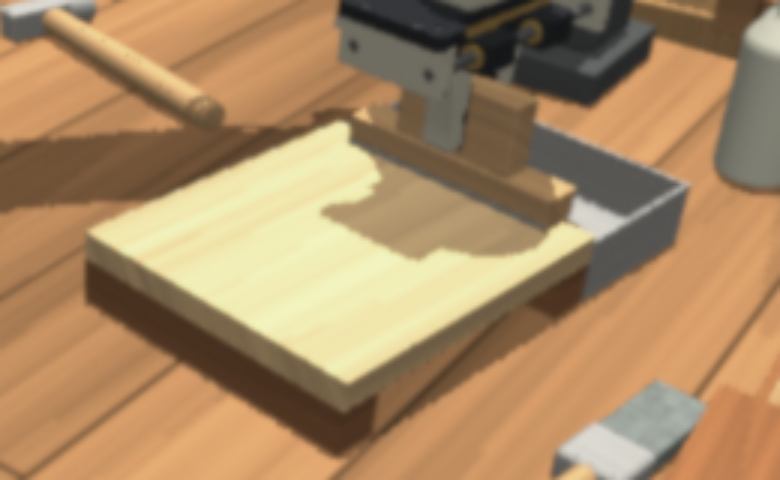

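The crop shows the board clear, with the scraper at its tray end and no chip left behind it. I'll move the scraper back to mid-board, set it down, release and look.

Run:
```python
from h import *
ctrl.line_to([*bw(0,.112),.09],feed=.05)
ctrl.line_to([*bw(0,-.01),.09],feed=.12)
print(ctrl.line_to([*bw(0,-.01),.074],feed=.02,until_force=4)); s=st()
ctrl.release(); ctrl.sleep(.2); st()
ctrl.line_to([*bw(0,-.01),.2],feed=.1)
ctrl.goto_joints([-0.826,0.359,0.012,0,-1.224,-0.288]); st()
A=[ctrl.snapshot(n) for n in("scene","side")]
for n,(p,d) in zip(("scene","side"),A):
    analyse(n,p,d)
a=cv2.resize(A[0][0][120:280,300:560],None,fx=2.3,fy=2.3); b=A[1][0][240:,60:400]
h=max(a.shape[0],b.shape[0]); im=np.zeros((800,600,3),np.uint8)[:620]
im=np.zeros((a.shape[0]+b.shape[0],600,3),np.uint8)[:600]
im[:a.shape[0],:a.shape[1]]=a; k=im.shape[0]-a.shape[0]; im[a.shape[0]:,:b.shape[1]]=b[:k]
cv2.imwrite("pics/s5.png",im[:,:,::-1])
```

```text
True
t14.4 [0.5672 0.1652 0.0788] F [-0.5  0.5  3.9] w 0.27 q6 -2.36
t15.8 [0.5663 0.1648 0.078 ] F [ 0.  -0.5  0.9] w 0.997 q6 -2.36
t20.0 [ 0.2984 -0.6055  0.2264] F [-0.2  0.7  0.2] w 1.004 q6 -0.29
== scene
z40-60 269 c [0.5229 0.5868] size [0.0886 0.0166] ang 5.4 z 0.0501 rgb [43 45 44]
z40-60 236 c [0.724  0.5219] size [0.0596 0.0283] ang 10.5 z 0.0502 rgb [126 124 112]
z40-60 270 c [ 0.5668 -0.2588] size [0.0318 0.0203] ang 56.8 z 0.0541 rgb [66 42 29]
z40-60 114 c [ 0.8662 -0.1804] size [0.0677 0.0027] ang 2.9 z 0.0585 rgb [89 62 40]
z40-60 28 c [ 0.9097 -0.1778] size [0.0157 0.0025] ang 1.8 z 0.0585 rgb [88 62 41]
z62-82 279 c [0.5233 0.5866] size [0.0889 0.0157] ang 4.8 z 0.0723 rgb [45 47 46]
z62-82 247 c [0.7238 0.5208] size [0.0594 0.0318] ang 11.9 z 0.0722 rgb [127 125 112]
z62-82 941 c [0.5692 0.1634] size [0.1631 0.0343] ang -9.1 z 0.0714 rgb [120  96  68]
z62-82 132 c [ 0.562  -0.2564] size [0.0193 0.0188] ang 7.7 z 0.064 rgb [99 63 42]
z62-82 997 c [ 0.8753 -0.1798] size [0.0849 0.0046] ang 2.6 z 0.0722 rgb [84 56 36]
z12-32 481 c [0.5011 0.574 ] size [0.1618 0.0429
[... 2563 characters left out ...]
 -10.2 z 0.0167 rgb [112  77  59]
z12-32 250 c [0.5455 0.3191] size [0.0394 0.0126] ang -10.3 z 0.0236 rgb [108  76  57]
z12-32 177 c [0.4867 0.3196] size [0.076  0.0024] ang 79.8 z 0.0227 rgb [87 82 78]
z12-32 110 c [0.6692 0.4014] size [0.0854 0.0011] ang -10.2 z 0.0216 rgb [95 89 87]
dark 64 c [ 0.7526 -0.5534] size [0.0297 0.0178] ang 23.1 z 0.0667 rgb [52 66 53]
dark 767 c [ 0.7817 -0.4076] size [0.2066 0.0735] ang 48.2 z 0.0606 rgb [51 64 51]
dark 143 c [ 0.5588 -0.2499] size [0.0288 0.0236] ang 18.5 z 0.0588 rgb [90 58 38]
dark 78 c [0.6185 0.1708] size [0.055 0.003] ang -10.0 z 0.0597 rgb [112  90  64]
dark 187 c [0.5297 0.1849] size [0.0883 0.0244] ang 5.9 z 0.0637 rgb [111  91  63]
```

View pics/s5.png

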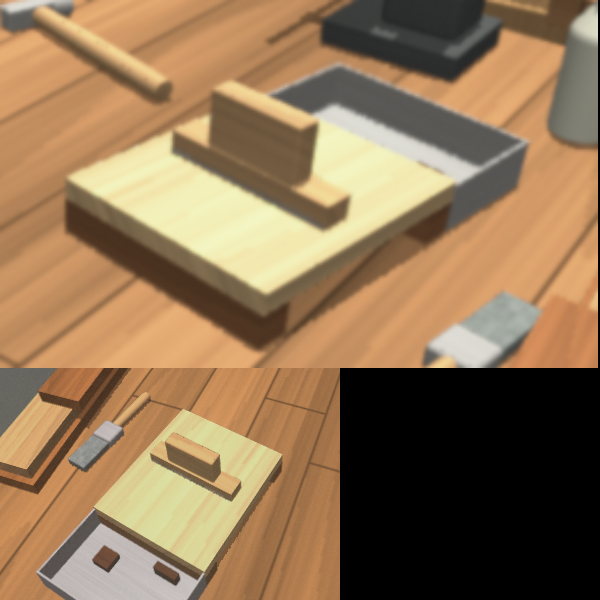

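Both chips are in the tray, at (106,558) and (166,572) in the lower crop. The scraper stands upright on the cleared board, and the arm is clear.

```bash
python3 -c "
from workcell import ctrl
print(ctrl.close_job())"
```

```text
the job is handed in; nothing more can be done
None
```

The job is done and handed in at about 20 s on the robot's clock, against the 45 s limit. I gripped the scraper by its rib and set it on the board behind the chips until it touched. I then swept both chips over the end in one pass, put the scraper back at mid-board, let go and returned the arm to its start pose.

**Last checks:**
- **Chips:** the side camera shows both lying in the tray, at about (0.644, 0.329) and (0.546, 0.319) m. Neither is left on the board. The scene camera sees only part of one chip, because the scraper and board block its view.
- **Scraper:** it stands upright, with its foot top at 71–72 mm against an expected 72 mm. It sits within about 2 mm of the board's middle line, about 10 mm behind the middle.
- **Forces:** the readings I printed stayed under about 6 N. I did not log continuously between them.
- **Disagreement:** my automatic board fit failed in the scene camera, picking up only a strip along one edge. The board pose therefore came from the side camera, and the edge strip and tray wall agreed with it to within a few mm.

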